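# Pop the carved plaque out of its stand and pack it in the foam case

### The arm

A 7-joint arm with a two-finger parallel gripper is mounted at the origin on the work surface. World frame = base frame: x ahead of the robot, y to its left, z up, the work surface at z = 0. Lengths are in m, angles in rad, forces in N, time in s.
With the tool pointing down it reaches from about 0.4 to 0.9 m from the base axis. Payload 5.6 kg.
Tool frame: the origin (TCP) lies midway between the tips of the shut fingers; the grasp point (between the pads) lies 19 mm behind it; y points along the fingers, z is the direction in which the jaws open and shut, and the axes are right-handed (so a half turn about y gives the same grasp; the last joint's range is limited). The gripper opens to 92 mm and grips with 3 to 60 N. Pads are 20 mm wide; open, the fingers measure 128 mm over their backs; the gripper's body (75 mm by 189 mm) begins 69 mm behind the grasp point.
Start: joints at [1.122, 0.468, -0.012, 1.603, 0.006, 1.071, -0.056], TCP at [0.257, -0.597, 0.215] pointing down, gripper open.
Joint ranges: [-2.53, 2.53], [-0.31, 2.02], [-1.57, 1.55], [0.28, 2.44], [-1.29, 4.43], [0.15, 1.84], [-2.92, 2.92]. Speed limits (rad/s): [2.57, 2.57, 3.14, 3.14, 3.14, 3.14, 3.14].

### API

Orientations are given as a 3x3 rotation matrix whose columns are the frame's x, y, z axes.
In Python, from station import env, effector, solver, viewer, workorder, search_frame, tip_of gives the robot as it stands. Calls block until the motion is done:
- env.reach(position, orientation): joint-space move of the TCP to a pose.
- env.movel(position, frame=None, rate=0.15): straight line of the TCP; frame=None keeps the orientation; rate is the mean speed in m/s.
- env.goto_joints(angles): joint-space move.
- effector.release() and effector.grasp(squeeze=None): open the fingers fully, or close them until they stop; squeeze is the grip in N (None keeps the last).
- env.pause(seconds).
- solver.inverse_kinematics(position, orientation): joint angles nearest the present ones, or None.
- env.sense(): the state.
- viewer.read_camera(name): name is "scene" or "top"; returns (picture, depth): 400x640x3 uint8, red, green, blue; 400x640 float32, m along the optical axis (not along the pixel's ray), 0 where there is no reading.
- viewer.camera_info(name): a dict with "intrinsics" (3x3 intrinsics, pixels), "dist_coeffs" ([k1, k2, p1, p2, k3] as OpenCV has them; the pictures are not rectified), "eye" and "rotation" of the camera in the world. Camera axes: x right, y up, looking along -z (the intrinsics and any distortion apply to the point x, -y, -z); pixel columns grow to the right and rows downward; lengths in m; the calibration is good to about 2 mm. A picture is of the moment at which its call begins. camera_info takes no time and is no camera call.
A pose or a line that the arm cannot do raises env.PlanningError and nothing moves.
- workorder.finish_job(): hands the job in, once; it reports no verdict.
Trained networks look in the newest picture that a camera, given by its name, has taken for a name from the list of things; names that differ only in an ending like _2 or _b are one class to them, and where a whole thing is asked for, a point or a joint stands for the part that bears it (a point fixed in the world has none). Each returns a list of dicts, best first, with "score" (0 to 1); they miss things now and then, are a little off and sometimes report something else, mostly with a low value. They report only what shows in the picture. A call takes as long as a camera call. They do not tell look-alikes from the thing itself.
- search_frame(camera, name): "at" ([x, y, z] in m, in world coordinates, good to about 4 mm: the middle of the surface that is visible of it).
- tip_of(camera, name): "at" ([x, y, z] in m, in world coordinates, good to about 4 mm: a listed point, or the origin of a listed thing).
The state is a dict: "t": time; "joint_positions": joint angles; "joint_velocities": joint speeds; "tau": joint torques, N m; "ee_pos": TCP position; "tcp_rot": TCP orientation; "wrist_force": force on the tool from outside, world axes, zero at the start; "moment": the same for the moment, N m; "gripper_width": finger opening in m.
Only numpy, scipy, OpenCV 4.12 (cv2) and the standard library are available. Lean on these libraries where they do the work, as an engineer would, in place of code of your own. Each camera call takes 0.05 s, during which the arm holds its last target.

### The job

Pack the carved house plaque for a customer: push the front pad of the rocker down all the way so that the ejector lifts the plaque out of its sloped board, then take the plaque and press it, face up, fully home into the matching stepped cutout of the foam-lined case. Before you finish, push the rear pad of the rocker down all the way so that the ejector is retracted again, and leave the other wares undisturbed.

Things in the scene. Friction and masses are not known exactly. Their poses are not given: they have to be found in the camera images.
- plaque_center (a point): Carved wooden plaque, a house with a tower: house 46 mm wide (x), 76 long (y -50 to +26); narrower tower 26 wide, 38 long (y +26 to +64); 26 thick (z), 75 to 125 g. Point: on the long centre line at the balance point, mid-thickness; +y to the tower end, +z out of the carved face. It starts flush in the sloped board's pocket, 1.5 mm play all round: no grip on its sides until ejected.
- board: Sloped wooden board of the fixed carving stand. Origin: on its top face over the plaque's balance point. x: up the slope, away from the robot; y: level, to the pocket's tower end; z: out of the board, leaning 30 degrees from vertical to the robot side. Top face x -62 to +62 mm, y -74 to +88; pocket 26 mm deep, walls square to the face.
- ejector (a joint): 30 mm steel ejector disc in a hole of the pocket's floor, under the plaque's balance point; travel in m along the board's z. 0 = 2 mm below the floor; 0.020 = plaque raised 18 mm out of the board. Driven by the rocker, 40 mm per rad; stays where it is left.
- rocker (a joint): Wooden see-saw that works the ejector, on a post beside the board, 100 mm to its -y side. 0 = front pad up, ejector retracted (starts at 0 to 0.04 rad); 0.5 rad = front pad fully down, ejector fully up. A stiff pivot (about 4 N at a pad) keeps it where it is left.
- rocker_front (a point): Centre of the top of the rocker's front pad (the one at the robot side of the stand), 34 x 30 mm, 65 mm from the pivot. Full travel lowers it 32 mm.
- rocker_rear (a point): Centre of the top of the rocker's rear pad (far side), 34 x 30 mm, 65 mm from the pivot. It rises 32 mm as the front pad goes down.
- cutout (a point): Stepped cutout in the dark foam of the open, fixed wooden case (202 x 182 x 40 mm, rim 4 mm above the foam). Point: level with the foam's top, where the plaque's balance point must come; +y to the cutout's narrow tower end, z up. Plaque's outline with 2.5 mm play all round, 20 mm deep: fully home, the plaque's face stands 6 mm above the foam.
- foam_pad (a joint): Grey crushable foam pad in the bottom of the cutout, m pressed down. 0 = it holds a laid-in plaque 12 mm too high (face 18 mm above the foam); 0.012 = crushed flat, plaque fully home. A push of about 5 N on the plaque crushes it and it stays down.
- medallion: Round wooden medallion, 56 mm across, 18 mm thick, lying in the case's round recess, its centre 95 mm from the plaque cutout in the case's +x direction, 4 mm proud of the foam. Leave alone. Origin: centre of its underside.
- toy_car: Wooden toy car, 120 mm long (its x), 68 mm wide, 69 mm high. Leave alone. Origin: centre of its underside.
- log_slice: Round slice of log, 170 mm across, 30 mm thick. Leave alone. Origin: centre of its underside.
- heron: Carved wooden heron, 280 mm tall on a 90 mm square base. Leave alone. Origin: centre of its underside.
Mind the look-alikes: they are no part of the job. There is more than one size of the part that bears plaque_center; the job needs the middle-sized.

How it is judged:
By the outcome, as a careful person would: the job done as asked, in the order asked, and still so for the second after the job is handed in, with the robot touching nothing.
It also fails if it takes over 67 s, if anything falls off the work surface, if the arm or the gripper's body presses on something with over 40 N, if the wrist force passes 120 N, or if a joint passes its speed limit or range.

## Working session

There is one attempt and no reset: what is moved stays moved. The work goes in short steps, each a Python script; the robot and the scene stay as the last script left them, time stands still between calls to the robot, and variables do not carry over. Pictures are saved under pics/ and viewed, and the job is handed in when it is done.

```bash
ls; mkdir -p pics; python3 - <<'E'
from station import env, effector, solver, viewer, workorder, search_frame, tip_of
import cv2, numpy as np
for c in ("scene","top"):
    p,d=viewer.read_camera(c); cv2.imwrite(f"pics/{c}0.png",p[:,:,::-1]); np.save(f"{c}0.npy",d)
    i=viewer.camera_info(c); print(c,np.round(i["eye"],3),np.round(i["rotation"],3).tolist(),i["intrinsics"],i["dist_coeffs"])
    for n in ["plaque_center","board","rocker_front","rocker_rear","cutout","medallion","toy_car","log_slice","heron"]:
        print(c,n,[(np.round(r["at"],3).tolist(),round(r["score"],2)) for r in tip_of(c,n)][:4])
print(env.sense()["t"], env.sense()["tcp_rot"])
E
```

```text
pics
scene [1.281 0.902 1.052] [[-0.794, -0.385, 0.471], [0.608, -0.51, 0.609], [0.006, 0.769, 0.639]] [[496.96083688   0.         319.47513621]
 [  0.         496.96083688 204.83759741]
 [  0.           0.           1.        ]] [-0.04333108  0.          0.          0.          0.        ]
scene plaque_center [([0.378, -0.126, 0.019], 0.95), ([0.712, -0.158, 0.013], 0.49), ([0.551, -0.164, 0.076], 0.46)]
scene board [([0.55, -0.162, 0.089], 0.65)]
scene rocker_front [([0.487, -0.262, 0.127], 0.52)]
scene rocker_rear [([0.612, -0.27, 0.096], 0.71), ([0.487, -0.262, 0.127], 0.66)]
scene cutout [([0.486, 0.221, 0.031], 0.6)]
scene medallion [([0.579, 0.202, 0.019], 0.62)]
scene toy_car [([0.743, 0.018, 0.002], 0.83)]
scene log_slice [([0.487, 0.505, -0.002], 0.97)]
scene heron [([0.565, -0.552, -0.001], 0.62)]
top [ 0.264 -0.016  1.776] [[-0.018, 0.983, -0.184], [-1.0, -0.015, 0.016], [0.013, 0.184, 0.983]] [[463.75615748   0.         315.69950828]
 [  0.         463.75615748 201.02824764]
 [  0.           0.           1.        ]] [-0.08139758  0.          0.          0.          0.        ]
top plaque_center [([0.376, -0.135, 0.02], 0.8), ([0.71, -0.161, 0.004], 0.64), ([0.557, -0.166, 0.073], 0.61)]
top board [([0.55, -0.165, 0.091], 0.94)]
top rocker_front [([0.486, -0.267, 0.126], 0.82)]
top rocker_rear [([0.614, -0.267, 0.096], 0.55)]
top cutout [([0.486, 0.223, 0.039], 0.76)]
top medallion [([0.581, 0.205, 0.019], 0.61)]
top toy_car [([0.746, 0.017, -0.003], 0.86)]
top log_slice [([0.488, 0.51, 0.002], 0.69)]
top heron [([0.564, -0.553, -0.0], 0.96), ([0.485, 0.222, 0.04], 0.37)]
1.0 [[-9.18796831e-01 -5.62792573e-05  3.94730770e-01]
 [-3.94730765e-01 -7.43443068e-05 -9.18796831e-01]
 [ 8.10551887e-05 -9.99999996e-01  4.60921591e-05]]
```

View pics/scene0.png

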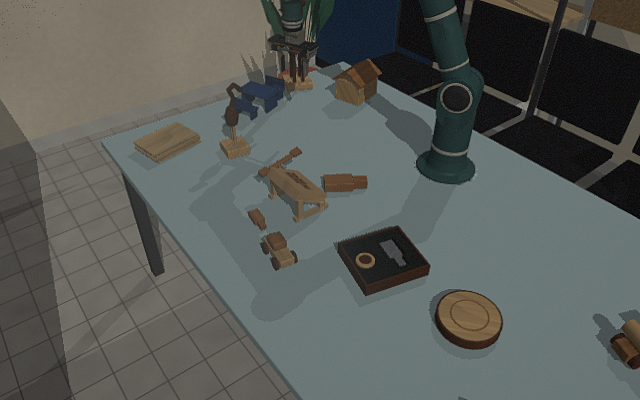

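View pics/top0.png

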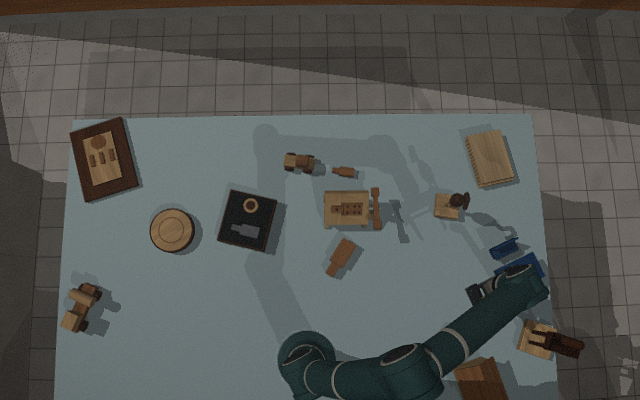

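The scene view shows the board near pixel (295,190), rocker (280,162) and case (383,260). The top view shows the board at (347,209), rocker (376,208) and case (248,220). Next I'll zoom in and measure from depth.

```bash
cat > h.py <<'E'
import cv2, numpy as np
def cloud(info,d):
    K=np.array(info["intrinsics"]);D=np.array(info["dist_coeffs"])
    h,w=d.shape
    u,v=np.meshgrid(np.arange(w),np.arange(h))
    n=cv2.undistortPoints(np.stack([u.ravel(),v.ravel()],1).astype(np.float64)[:,None],K,D)[:,0].reshape(h,w,2)
    P=np.stack([n[...,0]*d,-n[...,1]*d,-d],-1)
    return P@np.array(info["rotation"]).T+np.array(info["eye"])
def ortho(P,img,x0,x1,y0,y1,s,zmin=-1):
    pass
def project(info,X):
    R=np.array(info["rotation"]);p=(np.atleast_2d(X)-np.array(info["eye"]))@R
    q=np.stack([p[:,0],-p[:,1],-p[:,2]],1)
    return cv2.projectPoints(q,np.zeros(3),np.zeros(3),np.array(info["intrinsics"]),np.array(info["dist_coeffs"]))[0][:,0]
E
python3 - <<'E'
import cv2,numpy as np
a=cv2.imread("pics/top0.png");b=cv2.imread("pics/scene0.png")
cv2.imwrite("pics/z1.png",cv2.resize(a[170:280,210:400],None,fx=4,fy=4,interpolation=cv2.INTER_CUBIC))
cv2.imwrite("pics/z2.png",cv2.resize(b[140:300,240:440],None,fx=3.7,fy=3.7,interpolation=cv2.INTER_CUBIC))
E
```

```text
(no output)
```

View pics/z1.png

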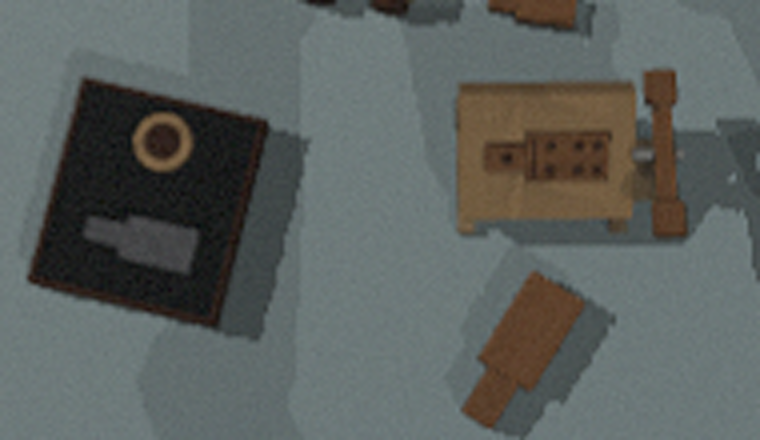

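View pics/z2.png

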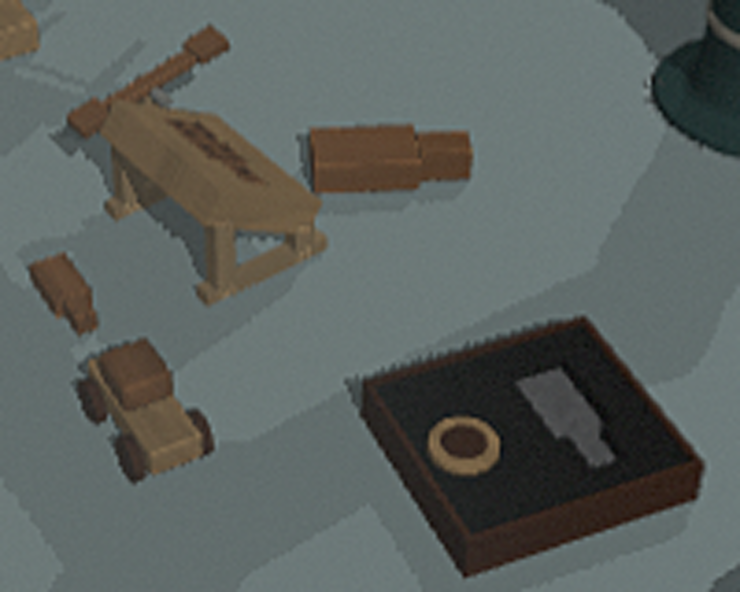

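Top view: the plaque's tower end points left (+y). The middle-sized plaque sits in the board, with a big one at about (0.376,-0.13) and a small one at (0.71,-0.16). The cutout's tower also points left, rotated about 14°. I'll refine the poses by fitting the known outlines in both cameras.

```bash
cat >> h.py <<'E'
from scipy.optimize import minimize
def outline(g,): # house-tower outline grown by g
    return np.array([[-23-g,-50-g],[23+g,-50-g],[23+g,26+g],[13+g,26+g],[13+g,64+g],[-13-g,64+g],[-13-g,26+g],[-23-g,26+g]])/1000
S=8
def mask(info,polys,roi):
    x0,x1,y0,y1=roi; m=None
    for X in polys:
        uv=(project(info,X)+0.5-[x0,y0])*S-0.5
        im=np.zeros(((y1-y0)*S,(x1-x0)*S),np.uint8); cv2.fillPoly(im,[np.round(uv*16).astype(np.int32)],255,shift=4)
        m=im if m is None else np.minimum(m,im)
    return cv2.resize(m,(x1-x0,y1-y0),interpolation=cv2.INTER_AREA)/255.
def roi_of(info,pt,r):
    u,v=project(info,pt)[0]; return int(u-r),int(u+r),int(v-r),int(v+r)
def cost(info,img,polys,roi,valid):
    m=cv2.GaussianBlur(mask(info,polys,roi),(0,0),0.5)[valid]
    x0,x1,y0,y1=roi; I=img[y0:y1,x0:x1].astype(float)[valid]
    A=np.stack([m,np.ones_like(m)],1); 
    r=np.linalg.lstsq(A,I,rcond=None); return r[1].sum()/len(m) if len(r[1]) else 1e9
E
cat > fitcut.py <<'E'
import sys
from station import viewer
from h import *
pre=sys.argv[1] if len(sys.argv)>1 else "0"
I={c:viewer.camera_info(c) for c in("scene","top")}; im={c:cv2.imread(f"pics/{c}{pre}.png") for c in I}
def T(p,z): 
    c,s=np.cos(p[2]),np.sin(p[2]); o=outline(.0025); return np.c_[p[0]+c*o[:,0]-s*o[:,1],p[1]+s*o[:,0]+c*o[:,1],np.full(8,z)]
p0=np.array([.486,.222,-.22])
def run(cs,zf=.036):
    V={}
    for c in cs:
        roi=roi_of(I[c],[*p0[:2],zf],45); 
        # valid: within 16mm-grown outline
        o=outline(.0025); g=outline(.014)
        cc,s=np.cos(p0[2]),np.sin(p0[2]); X=np.c_[p0[0]+cc*g[:,0]-s*g[:,1],p0[1]+s*g[:,0]+cc*g[:,1],np.full(8,zf)]
        V[c]=(roi,mask(I[c],[X],roi)>.5)
    f=lambda p:sum(cost(I[c],im[c],[T(p,zf),T(p,zf-.008)],*V[c]) for c in cs)
    r=minimize(f,p0,method="Nelder-Mead",options=dict(initial_simplex=p0+np.array([[0,0,0],[.008,0,0],[0,.008,0],[0,0,.1]]),xatol=1e-5,fatol=1e-4,maxiter=400))
    print(cs,zf,r.x.round(4),r.fun)
if __name__=="__main__":
    for cs in (["scene"],["top"],["scene","top"]): run(cs)
    P=cloud(I["top"],np.load("top0.npy"));Q=cloud(I["scene"],np.load("scene0.npy"))
    for n,A in(("top",P),("scene",Q)):
        d=np.hypot(A[...,0]-.55,A[...,1]+.165)
        s=(abs(A[...,0]-.55)<.04)&(abs(A[...,1]+.165)<.06)&(A[...,2]>.04)
        B=A[s]; c,*_=np.linalg.lstsq(np.c_[B[:,0]-.55,B[:,1]+.165,np.ones(len(B))],B[:,2],rcond=None)
        print(n,"board plane slope,",c.round(4),len(B))
        s=(abs(A[...,0]-.55)<.04)&(abs(A[...,1]-.22)<.03); print("foam z",np.median(A[s][:,2])); 
        s=(abs(A[...,0]-.45)<.03)&(abs(A[...,1]-.02)<.05); print("table z",np.median(A[s][:,2]),A[s][:,2].std())
E
python3 fitcut.py
```

```text
['scene'] 0.036 [ 0.4887  0.224  -0.2528] 75.81002954595242
['top'] 0.036 [ 0.4824  0.2185 -0.2472] 100.88355753079375
['scene', 'top'] 0.036 [ 0.4864  0.2225 -0.2291] 562.7860151522196
top board plane slope, [ 0.5706 -0.0063  0.0889] 762
foam z 0.03745595985053174
table z 0.0007313196405054345 0.004389718812705335
scene board plane slope, [0.5609 0.0062 0.0879] 313
foam z 0.03589667449575318
table z -0.0010682093233016499 0.0024132559250964716
```

```bash
python3 - <<'E'
from fitcut import *
out=[]
for c,p in(("scene",[.4887,.224,-.2528]),("top",[.4824,.2185,-.2472])):
    roi=roi_of(I[c],[.5,.22,.036],42 if c=="scene" else 32); x0,x1,y0,y1=roi
    k=10 if c=="top" else 8
    z=cv2.resize(im[c][y0:y1,x0:x1],None,fx=k,fy=k,interpolation=cv2.INTER_NEAREST)
    z=np.clip(z*1.6,0,255).astype(np.uint8)
    for q,col in((p,(0,255,0)),):
        for zz,cl in ((.036,(0,255,0)),(.028,(0,0,255))):
            uv=(project(I[c],T(q,zz))+.5-[x0,y0])*k
            cv2.polylines(z,[uv.astype(int)],True,cl,1)
    cv2.imwrite(f"pics/ov_{c}.png",z[:600]); print(z.shape)
E
```

```text
(672, 672, 3)
(640, 640, 3)
```

View pics/ov_scene.png

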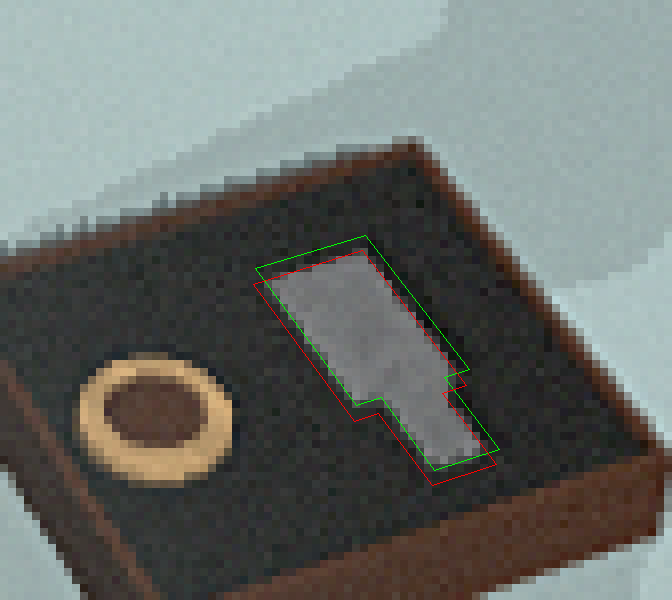

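View pics/ov_top.png

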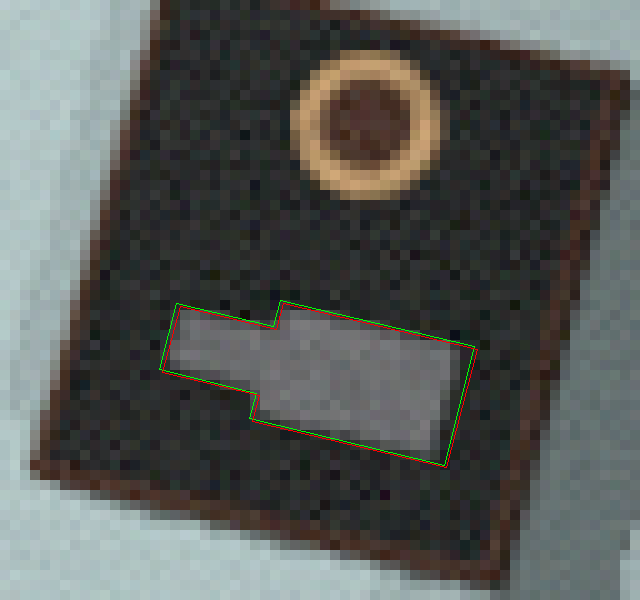

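```bash
cat > fitcut2.py <<'E'
from fitcut import *
def Tg(p,z,g):
    c,s=np.cos(p[2]),np.sin(p[2]); o=outline(g); return np.c_[p[0]+c*o[:,0]-s*o[:,1],p[1]+s*o[:,0]+c*o[:,1],np.full(len(o),z)]
def run2(cs,zf=.036,p0=np.array([.486,.222,-.245,-.002]),off=False):
    V={}
    for c in cs:
        roi=roi_of(I[c],[*p0[:2],zf],45); V[c]=(roi,mask(I[c],[Tg(p0,zf,.016)],roi)>.5)
    f=lambda p:sum(cost(I[c],im[c],[Tg(p,zf,.0025),Tg(p,zf-.008,p[3])],*V[c]) for c in cs)
    d=np.vstack([np.zeros(4),np.diag([.006,.006,.06,.004])])
    r=minimize(f,p0,method="Nelder-Mead",options=dict(initial_simplex=p0+d,xatol=1e-5,fatol=1e-4,maxiter=600))
    print(cs,zf,r.x.round(4),r.fun); return r.x
def med(cs,zf=.04):
    p0=np.array([.58,.203]); V={}
    t=np.linspace(0,2*np.pi,64,endpoint=False)
    C=lambda p,R:np.c_[p[0]+R*np.cos(t),p[1]+R*np.sin(t),np.full(64,zf)]
    for c in cs:
        roi=roi_of(I[c],[*p0,zf],25)
        V[c]=(roi,(mask(I[c],[C(p0,.038)],roi)>.5))
    # three-class: use ring : outer minus; simple: brightness regressors outer & inner
    def f(p):
        tot=0
        for c in cs:
            roi,v=V[c]; x0,x1,y0,y1=roi
            a=mask(I[c],[C(p,.028)],roi)[v]; b=mask(I[c],[C(p,p[2])],roi)[v]
            A=np.stack([a,b,np.ones_like(a)],1); tot+=np.linalg.lstsq(A,im[c][y0:y1,x0:x1].astype(float)[v],rcond=None)[1].sum()/len(a)
        return tot
    p0=np.array([.58,.203,.018]); 
    r=minimize(f,p0,method="Nelder-Mead",options=dict(initial_simplex=p0+np.vstack([np.zeros(3),np.diag([.006,.006,.003])]),xatol=1e-5,fatol=1e-4)); print("med",cs,r.x.round(4),r.fun); return r.x
if __name__=="__main__":
    for cs in (["scene"],["top"],["scene","top"]):
        a=run2(cs); b=med(cs); d=b[:2]-a[:2]; print("   dist",np.linalg.norm(d).round(4),"ang",np.arctan2(d[1],d[0]).round(4))
E
python3 fitcut2.py
```

```text
['scene'] 0.036 [ 4.887e-01  2.239e-01 -2.484e-01 -2.000e-04] 80.97487605342225
med ['scene'] [0.5804 0.2067 0.0178] 452.57835957874414
   dist 0.0933 ang -0.1856
['top'] 0.036 [ 0.4823  0.2187 -0.2503  0.0039] 94.63739107588545
med ['top'] [0.5777 0.2055 0.017 ] 113.73446891153046
   dist 0.0963 ang -0.138
['scene', 'top'] 0.036 [ 4.864e-01  2.226e-01 -2.446e-01 -4.000e-04] 573.7983034850267
med ['scene', 'top'] [0.5791 0.2058 0.0176] 837.4032760659582
   dist 0.0942 ang -0.1794
```

```bash
cat > ortho.py <<'E'
from h import *
def ortho(info,img,origin,R,x,y,res=.0005):
    # rectified view of plane z=0 of frame; rows: x decreasing downward, cols: y decreasing rightwards
    xs=np.arange(x[1],x[0],-res); ys=np.arange(y[1],y[0],-res)
    Y,X=np.meshgrid(ys,xs); P=np.asarray(origin)+np.stack([X.ravel(),Y.ravel(),0*X.ravel()],1)@R.T
    uv=project(info,P).astype(np.float32).reshape(*X.shape,2)
    return cv2.remap(img,uv[...,0],uv[...,1],cv2.INTER_CUBIC)
E
python3 - <<'E'
from fitcut import *; from ortho import ortho
a=-.248; R=np.array([[np.cos(a),-np.sin(a),0],[np.sin(a),np.cos(a),0],[0,0,1]])
for c in I:
    z=ortho(I[c],im[c],[.486,.222,.036],R,(-.07,.14),(-.1,.12),.0004)
    z=np.clip(z.astype(float)*1.7,0,255).astype(np.uint8)
    for k in range(-100,121,20):
        u=int((120-k)/.4); cv2.line(z,(u,0),(u,6 if k else 525),(0,255,255),1)
    for k in range(-60,141,20):
        v=int((140-k)/.4); cv2.line(z,(0,v),(6 if k else 550,v),(0,255,255),1)
    cv2.imwrite(f"pics/or_{c}.png",z)
    g=z.mean(2)
    row=lambda x:g[int((.140-x)/.0004)-6:int((.140-x)/.0004)+6].mean(0)
    col=lambda y:g[:,int((.12-y)/.0004)-6:int((.12-y)/.0004)+6].mean(1)
    def edges(s,p0,sg):
        s=cv2.GaussianBlur(s[None].astype(float),(0,0),2.5)[0]; d=np.gradient(s); i=[k for k in range(2,len(s)-2) if abs(d[k])>=abs(d[k-1]) and abs(d[k])>abs(d[k+1]) and abs(d[k])>1]
        return [(round((p0-k*.0004)*1000,1),int(d[k]*10)) for k in i]
    print(c,"row x=0 (y edges)",edges(row(0.),.12,1)); print(" col y=-15",edges(col(-.015),.14,1)); print(" col y=45",edges(col(.045),.14,1)); print(" row x=18",edges(row(.018),.12,1)); print(" row x=-18",edges(row(-.018),.12,1)); print(" row x=60 ",edges(row(.055),.12,1))
E
```

```text
scene row x=0 (y edges) [(118.0, 17), (94.8, 14), (89.2, -19), (80.0, 11), (66.0, 67), (30.8, 10), (0.8, 13), (-0.8, -16), (-40.4, -60), (-48.0, 11), (-81.6, 15), (-92.4, 55)]
 col y=-15 [(135.6, 23), (130.4, -20), (118.4, -13), (113.6, 102), (108.4, 13), (102.8, -18), (96.4, -15), (90.8, -17), (86.8, 26), (83.2, 29), (71.2, -88), (64.4, 18), (24.4, 80), (1.2, 20), (-1.2, -15), (-15.6, -85), (-27.2, 15), (-34.0, -14), (-38.4, 16), (-66.4, 108)]
 col y=45 [(137.2, 22), (130.4, -23), (103.2, -11), (33.6, 11), (27.6, -11), (23.6, 10), (15.6, 72), (10.4, -11), (1.2, 19), (-1.2, -16), (-6.4, -75), (-12.8, 23), (-28.4, -10), (-65.6, 101)]
 row x=18 [(89.2, -20), (77.6, -12), (73.6, 11), (65.2, 13), (58.4, -17), (48.0, 15), (42.4, -16), (27.2, 45), (1.2, 17), (-1.2, -13), (-20.0, -13), (-40.4, -65), (-88.4, 53)]
 row x=-18 [(102.8, -10), (98.4, 13), (88.8, -24), (20.0, 13), (13.2, 14), (5.6, -13), (0.8, 50), (-1.2, -29), (-3.2, 10), (-6.0, -10), (-12.8, -18), (-18.8, 24), (-23.6, -15), (-26.8, 10), (-34.4, -15), (-42.0, -16), (-60.8, -12), (-66.8, 11), (-76.8, 16), (-91.2, 58)]
 row x=60  [
[... 774 characters left out ...]
 13), (-0.8, -26), (-4.4, 11), (-14.0, -46), (-25.2, 13), (-59.2, 18), (-68.0, 59)]
 row x=18 [(112.8, -14), (97.2, -80), (89.2, -12), (72.8, -10), (64.4, 13), (33.6, -12), (21.2, 35), (14.8, 10), (1.2, 17), (-0.8, -38), (-6.0, 10), (-17.6, -10), (-22.0, 12), (-26.0, -13), (-32.8, -11), (-40.4, 15), (-46.8, -34), (-59.2, 12), (-64.4, -20), (-70.4, 14), (-82.8, -23), (-88.0, 64)]
 row x=-18 [(114.0, -20), (97.6, -84), (91.6, -12), (82.0, 10), (70.4, 10), (66.0, -15), (21.6, 46), (1.2, 21), (-1.2, -20), (-15.6, -14), (-48.4, -50), (-88.0, 44)]
 row x=60  [(116.8, -18), (97.2, -73), (44.0, -10), (23.6, 18), (1.2, 33), (-0.8, -64), (-4.8, 19), (-71.2, 13), (-78.4, 12), (-82.4, -15), (-88.0, 49)]
```

View pics/or_scene.png

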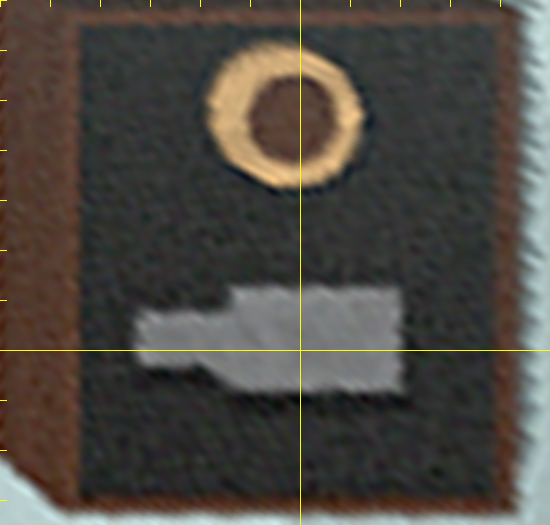

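View pics/or_top.png

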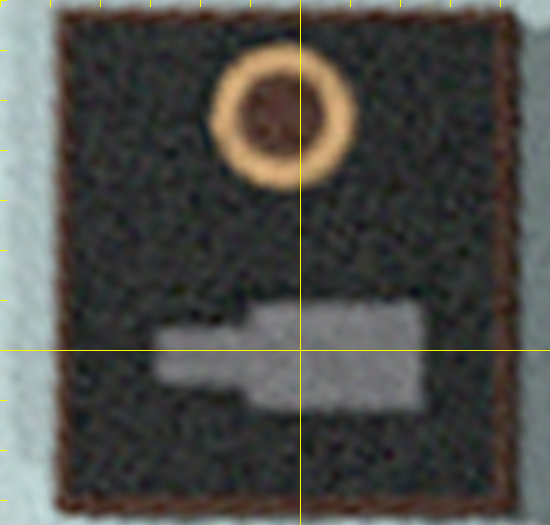

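The case edges, the medallion and the pad edges agree if the pad is about 3 mm smaller than the plaque all round. I'll refit with that start.

```bash
python3 - <<'E'
from fitcut2 import *
for cs in (["scene"],["top"],["scene","top"]):
    run2(cs,p0=np.array([.486,.222,-.248,-.003]))
print(project(I["scene"],[0,0,.0]),project(I["top"],[0,0,0]))
E
cat > tools.py <<'E'
from station import env, effector, solver, viewer, workorder, search_frame, tip_of
import numpy as np, cv2
def snap(n):
    for c in ("scene","top"):
        p,d=viewer.read_camera(c); cv2.imwrite(f"pics/{c}{n}.png",p[:,:,::-1]); np.save(f"{c}{n}.npy",d)
def tool(approach,jaw):
    y=np.array(approach,float);y/=np.linalg.norm(y);z=np.array(jaw,float);z-=y*(z@y);z/=np.linalg.norm(z)
    return np.column_stack([np.cross(y,z),y,z])
E
python3 - <<'E'
from tools import *
s=env.sense(); print(s["t"])
for nm,p,a,j in [("front",[.487,-.265,.15],[0,0,-1],[1,0,0]),("rear",[.612,-.267,.15],[0,0,-1],[1,0,0]),("board",[.55-.02,-.165,.14],[.5,0,-.866],[.866,0,.5]),("case",[.486,.222,.1],[0,0,-1],[np.cos(.248),-np.sin(.248),0])]:
    for sg in(1,-1):
        q=solver.inverse_kinematics(p,tool(a,sg*np.array(j))); print(nm,sg,None if q is None else np.round(q,2))
E
```

```text
['scene'] 0.036 [ 0.4888  0.224  -0.2477 -0.0015] 80.29063593733602
['top'] 0.036 [ 0.4825  0.2185 -0.244   0.0036] 95.14145342079708
['scene', 'top'] 0.036 [ 0.4862  0.2225 -0.252  -0.0011] 569.1206499588005
[[445.30372846 165.69319647]] [[306.50252435 359.88302332]]
1.0
front 1 [ 0.74  0.42 -0.38  1.88  0.2   0.88  0.27]
front -1 [ 0.26  0.39  0.22  1.91 -0.11  0.86 -2.6 ]
rear 1 [ 0.61  0.6  -0.36  1.59  0.24  1.    0.18]
rear -1 [ 0.18  0.57  0.26  1.62 -0.16  0.97 -2.65]
board 1 [ 1.11  0.39 -0.88  2.24  0.74  0.19 -0.35]
board -1 [ 0.44  0.25 -0.11  2.27 -0.86  0.19 -1.99]
case 1 [ 0.32  0.75 -1.11  1.93  0.81  1.   -1.41]
case -1 [ 0.42  0.93 -1.33  1.92  1.01  1.17  1.59]
```

```bash
python3 - <<'E'
from fitcut2 import *
c="top";zf=.036;p0=np.array([.485,.2217,-.248,-.003])
roi=roi_of(I[c],[*p0[:2],zf],45); v=mask(I[c],[Tg(p0,zf,.016)],roi)>.5
for p in ([.485,.2217,-.248,-.003],[.4825,.2185,-.244,.0036],[.485,.2217,-.248,0]):
    print(p,cost(I[c],im[c],[Tg(p,zf,.0025),Tg(p,zf-.008,p[3])],roi,v))
m=mask(I[c],[Tg(p0,zf,.0025),Tg(p0,zf-.008,-.003)],roi)
x0,x1,y0,y1=roi; g=im[c][y0:y1,x0:x1]
cv2.imwrite("pics/dbg.png",np.hstack([cv2.resize(g,None,fx=4,fy=4,interpolation=0),cv2.cvtColor(cv2.resize((m*255).astype(np.uint8),None,fx=4,fy=4,interpolation=0),8)]))
E
```

```text
[0.485, 0.2217, -0.248, -0.003] 173.7992216582199
[0.4825, 0.2185, -0.244, 0.0036] 132.79176763347917
[0.485, 0.2217, -0.248, 0] 173.7992216582199
```

View pics/dbg.png

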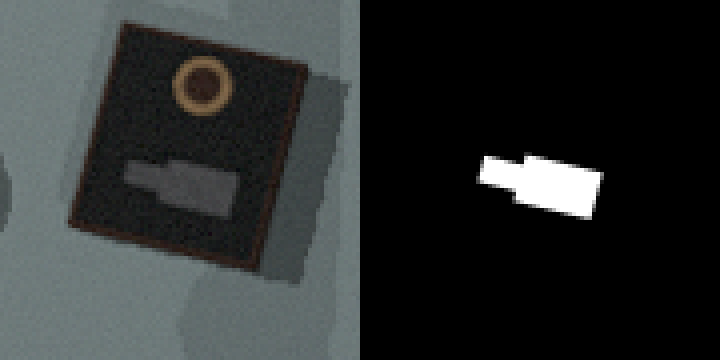

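`outline` mixed millimetres and metres, so the growth term was ignored. Fixing that.

```bash
sed -i 's/^def outline(g,):.*/def outline(g):\n    g=g*1000/' h.py; python3 - <<'E'
from fitcut2 import *
for cs in (["scene"],["top"],["scene","top"]):
    run2(cs,p0=np.array([.486,.222,-.248,-.003]))
E
```

```text
['scene'] 0.036 [ 0.486   0.2219 -0.25   -0.0023] 83.50449493259144
['top'] 0.036 [ 0.484   0.2214 -0.2515 -0.0023] 68.97819670562035
['scene', 'top'] 0.036 [ 0.4856  0.2221 -0.252  -0.0025] 179.58186578610986
```

```bash
cat >> tools.py <<'E'
DOWN=tool([0,0,-1],[1,0,0])
def st(m=""):
    s=env.sense(); print(m,"t",round(s["t"],2),"ee",np.round(s["ee_pos"],4),"F",np.round(s["wrist_force"],1),"w",round(s["gripper_width"],4)); return s
def press(x,y,z0,zstop,fmax,step=.004,rate=.05):
    z=z0
    while z>zstop:
        z=max(z-step,zstop); env.movel([x,y,z],rate=rate); s=env.sense()
        F=s["wrist_force"][2]-press.f0
        print(round(z,4),round(s["ee_pos"][2],4),round(F,1))
        if F>fmax: break
E
python3 - <<'E'
from tools import *
effector.grasp(10); st("closed")
env.reach([.486,-.265,.17],DOWN); s=st("over")
press.f0=s["wrist_force"][2]
env.movel([.486,-.265,.132],rate=.12); st()
press(.4865,-.265,.130,.090,22)
st(); snap(1); st()
E
```

```text
closed t 2.34 ee [ 0.2566 -0.5972  0.2146] F [-0.6 -0.4 -0.5] w 0.0004
over t 3.84 ee [ 0.4854 -0.2671  0.17  ] F [ 0.1 -0.1 -1.1] w 0.0005
 t 4.31 ee [ 0.4858 -0.2655  0.1319] F [ 0.8  1.2 -0.8] w 0.0008
0.126 0.1262 1.9
0.122 0.1222 2.0
0.118 0.118 3.0
0.114 0.1138 1.7
0.11 0.1097 1.1
0.106 0.1058 2.5
0.102 0.1019 3.1
0.098 0.0979 3.1
0.094 0.0954 15.7
0.09 0.0946 41.3
 t 6.83 ee [ 0.4868 -0.265   0.0946] F [-14.3   5.4  40.2] w 0.0003
 t 6.92 ee [ 0.4868 -0.265   0.0946] F [-14.1   6.6  40.1] w 0.0007
```

```bash
python3 - <<'E'
from tools import *
env.movel([.4865,-.265,.17],rate=.15)
env.movel([.44,-.32,.26],rate=.25); 
effector.release(); snap(2); st()
for c in("scene","top"):
    for n in ("plaque_center","rocker_front","rocker_rear"):
        viewer.read_camera(c) if 0 else None
        print(c,n,[(np.round(r["at"],3).tolist(),round(r["score"],2)) for r in tip_of(c,n)][:3])
st()
a=cv2.imread("pics/top2.png");b=cv2.imread("pics/scene2.png")
cv2.imwrite("pics/z3.png",np.hstack([cv2.resize(a[160:260,300:400],None,fx=4,fy=4),cv2.resize(b[130:230,240:340],None,fx=4,fy=4)]))
E
```

```text
t 9.69 ee [ 0.44 -0.32  0.26] F [0.4 0.1 0.4] w 0.092
scene plaque_center [([0.376, -0.131, 0.019], 0.87), ([0.543, -0.164, 0.091], 0.76), ([0.71, -0.162, 0.009], 0.73)]
scene rocker_front [([0.485, -0.262, 0.094], 0.53)]
scene rocker_rear [([0.609, -0.268, 0.126], 0.49)]
top plaque_center [([0.379, -0.133, 0.015], 0.87), ([0.715, -0.161, 0.005], 0.69), ([0.547, -0.163, 0.091], 0.58)]
top rocker_front []
top rocker_rear [([0.61, -0.268, 0.126], 0.68)]
 t 9.99 ee [ 0.44 -0.32  0.26] F [-0.2 -0.5  0.1] w 0.092
```

View pics/z3.png

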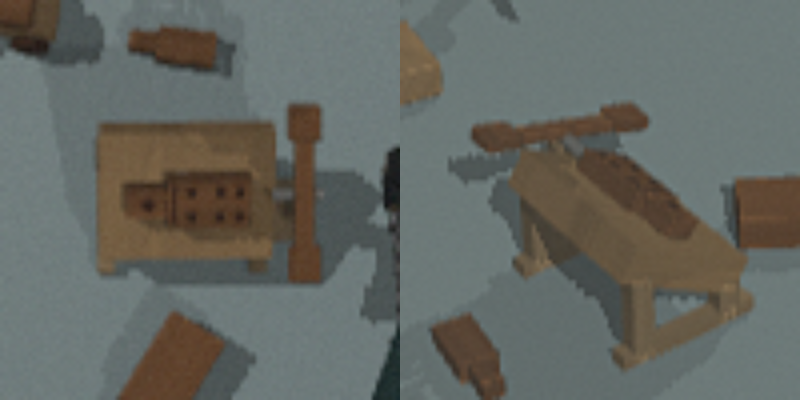

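The plaque is raised and the rocker is fully over (front pad 0.094, rear pad 0.126). I'll fit the raised plaque's silhouette.

```bash
cat > fitpl.py <<'E'
from fitcut import *
im={c:cv2.imread(f"pics/{c}2.png") for c in I}
C30,S30=np.cos(np.pi/6),.5
def Bf(w): 
    c,s=np.cos(w),np.sin(w); Rz=np.array([[c,-s,0],[s,c,0],[0,0,1]])
    return Rz@np.array([[C30,0,-S30],[0,1,0],[S30,0,C30]])
O=np.array([.55,-.164,.0885])
def poly(p,h,g=0):
    o=outline(g); R=Bf(p[2]); return O+np.c_[o[:,0]+p[0],o[:,1]+p[1],np.full(8,h)]@R.T
def um(info,p,roi): return np.max([mask(info,[poly(p,h)],roi) for h in np.linspace(0,.018,7)],0)
def fit(cs):
    p0=np.array([0,0,0.]);V={}
    for c in cs:
        roi=roi_of(I[c],O,40); V[c]=(roi,np.maximum(mask(I[c],[poly(p0,0,.010)],roi),mask(I[c],[poly(p0,.018,.008)],roi))>.5)
    def f(p):
        t=0
        for c in cs:
            roi,v=V[c];x0,x1,y0,y1=roi
            m=cv2.GaussianBlur(um(I[c],p,roi),(0,0),.5)[v]; A=np.stack([m,np.ones_like(m)],1)
            t+=np.linalg.lstsq(A,im[c][y0:y1,x0:x1].astype(float)[v],rcond=None)[1].sum()/len(m)
        return t
    r=minimize(f,p0,method="Nelder-Mead",options=dict(initial_simplex=p0+np.vstack([np.zeros(3),np.diag([.005,.005,.05])]),xatol=1e-5,fatol=1e-3,maxiter=300))
    print(cs,r.x.round(4),r.fun,"center",(O+Bf(r.x[2])@[r.x[0],r.x[1],.005]).round(4)); return r.x
if __name__=="__main__":
    for cs in(["scene"],["top"],["scene","top"]): fit(cs)
E
python3 fitpl.py
```

```text
['scene'] [ 0.0045  0.0042 -0.001 ] 275.19749005192404 center [ 0.5514 -0.1598  0.0951]
['top'] [-0.0002  0.002  -0.009 ] 275.526784216016 center [ 0.5473 -0.1619  0.0927]
['scene', 'top'] [ 0.0012  0.0024 -0.0151] 625.1220764984706 center [ 0.5486 -0.1616  0.0934]
```

```bash
cat >> tools.py <<'E'
N=np.array([-.5,0,np.sqrt(.75)]); BX=np.array([np.sqrt(.75),0,.5]); O=np.array([.549,-.163,.088])
TB=tool(-N,BX)
E
python3 - <<'E'
from tools import *
print(np.round(env.sense()["joint_positions"],2))
for sg in(1,-1):
    for h in(.09,.006):
        print(sg,h,[None if q is None else np.round(q,2) for q in [solver.inverse_kinematics(O+N*h,tool(-N,sg*BX))]])
E
```

```text
[ 0.89  0.27 -0.38  1.79  0.11  1.09  0.47]
1 0.09 [array([ 0.92,  0.21, -0.61,  2.28, -0.28,  0.2 ,  0.62])]
1 0.006 [array([ 1.08,  0.55, -0.89,  2.23,  1.47,  0.24, -1.03])]
-1 0.09 [array([ 1.36,  0.37, -1.12,  2.26,  0.69,  0.26,  2.86])]
-1 0.006 [array([ 1.23,  0.68, -1.11,  2.22,  1.55,  0.41,  2.11])]
```

```bash
python3 - <<'E'
from tools import *
env.reach(O+N*.075,TB); s=st(); print(np.round(s["joint_positions"],2))
try:
    env.movel(O+N*.03,rate=.06)
    s=st(); print(np.round(s["joint_positions"],2))
except env.PlanningError as e: print("PE",e)
E
```

```text
t 10.88 ee [ 0.5125 -0.164   0.1538] F [-0.2 -0.9  0.1] w 0.0919
[ 0.89  0.25 -0.59  2.28 -0.21  0.16  0.55]
PE the arm cannot follow that straight line within its joint ranges
```

```bash
python3 - <<'E'
from tools import *
print(env.sense()["joint_positions"])
for h in(.075,.06,.05,.04,.03,.02,.006):
    for sg in (1,-1):
        q=solver.inverse_kinematics(O+N*h,tool(-N,sg*BX)); print(h,sg,None if q is None else np.round(q,2))
E
```

```text
[ 0.89482531  0.25049757 -0.59289068  2.27510159 -0.20794575  0.16397385
  0.54810747]
0.075 1 [ 0.89  0.25 -0.59  2.28 -0.21  0.16  0.55]
0.075 -1 [ 0.89  0.25 -0.59  2.28 -0.21  0.16  0.55]
0.06 1 [ 0.55  0.24 -0.22  2.29 -0.78  0.17  1.09]
0.06 -1 [ 1.28  0.47 -1.08  2.25  1.06  0.27  2.51]
0.05 1 [ 0.35  0.25 -0.01  2.3  -1.07  0.19  1.36]
0.05 -1 [ 1.22  0.47 -1.02  2.25  1.1   0.24  2.47]
0.04 1 [ 0.35  0.28 -0.01  2.29 -1.17  0.18  1.46]
0.04 -1 [ 1.15  0.46 -0.94  2.25  1.13  0.21  2.43]
0.03 1 [ 0.34  0.3  -0.01  2.29 -1.27  0.17  1.56]
0.03 -1 [ 1.11  0.48 -0.9   2.25  1.21  0.2   2.35]
0.02 1 [ 1.11  0.52 -0.91  2.24  1.34  0.23 -0.91]
0.02 -1 [ 1.07  0.49 -0.86  2.24  1.3   0.19  2.26]
0.006 1 [ 1.08  0.55 -0.89  2.23  1.47  0.24 -1.03]
0.006 -1 [ 1.08  0.55 -0.89  2.23  1.47  0.24  2.11]
```

```bash
python3 - <<'E'
from tools import *
q=np.array(solver.inverse_kinematics(O+N*.06,tool(-N,-BX))); q[6]-=np.pi
env.goto_joints(q); s=st(); print(np.round(s["joint_positions"],2), np.round(s["tcp_rot"]-TB,3).max())
try:
    env.movel(O+N*.03,TB,rate=.06); s=st(); print(np.round(s["joint_positions"],2))
    env.movel(O+N*.006,TB,rate=.05); s=st(); print(np.round(s["joint_positions"],2)); snap(3)
except env.PlanningError as e: print("PE",e)
E
```

```text
t 12.04 ee [ 0.5193 -0.1637  0.1401] F [-0.1  0.5  1. ] w 0.0919
[ 1.28  0.47 -1.08  2.25  1.06  0.27 -0.63] -0.0
 t 12.69 ee [ 0.5341 -0.1626  0.1142] F [0.7 0.3 0. ] w 0.0914
[ 1.11  0.48 -0.91  2.25  1.22  0.21 -0.8 ]
 t 13.32 ee [ 0.546  -0.163   0.0934] F [ 0.1 -0.5 -0.3] w 0.092
[ 1.01  0.51 -0.8   2.23  1.42  0.18 -1.01]
```

```bash
python3 - <<'E'
from tools import *
effector.grasp(25); st("grip"); snap(3)
a=cv2.imread("pics/top3.png");b=cv2.imread("pics/scene3.png")
cv2.imwrite("pics/z4.png",np.hstack([cv2.resize(a[160:260,300:400],None,fx=4,fy=4),cv2.resize(b[110:210,240:340],None,fx=4,fy=4)]))
E
```

```text
grip t 14.18 ee [ 0.5458 -0.163   0.0931] F [-1.9  0.5 -0.2] w 0.0457
```

View pics/z4.png

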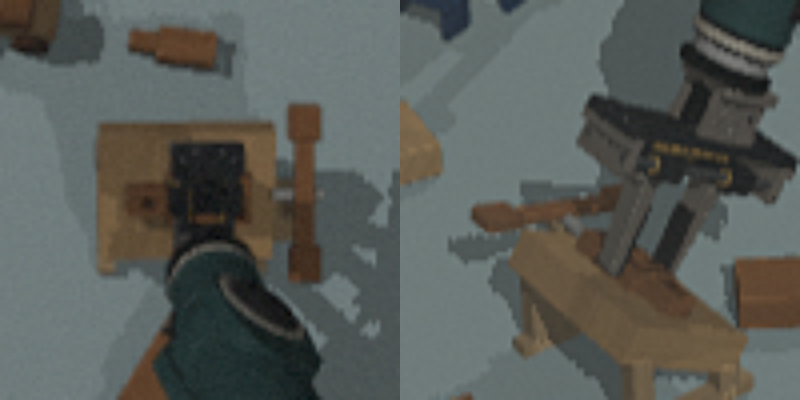

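```bash
python3 - <<'E'
from tools import *
env.movel(O+N*.055,TB,rate=.08); s=st("lift")
Y=-.251; J=[np.cos(Y),np.sin(Y),0]; TC=tool([0,0,-1],J)
for p in ([.4855,.222,.13],[.4855,.222,.06]):
    q=solver.inverse_kinematics(p,TC); print(None if q is None else np.round(q,2))
env.movel([.48,-.16,.20],TB,rate=.15) if solver.inverse_kinematics([.48,-.16,.20],TB) is not None else print("no")
s=st("up"); print(np.round(s["joint_positions"],2))
q=solver.inverse_kinematics([.4855,.222,.13],TC); print(None if q is None else np.round(q,2))
E
```

```text
lift t 15.04 ee [ 0.5214 -0.1633  0.1354] F [-0.1  0.1 -0.4] w 0.0458
[ 0.34  0.7  -1.13  1.91  0.74  1.03 -1.37]
[ 0.2   0.71 -0.9   1.95  0.74  0.86 -1.36]
up t 15.7 ee [ 0.48   -0.1604  0.1995] F [-0.5 -0.4 -0.6] w 0.0456
[ 1.68  0.47 -1.5   2.27  0.84  0.42 -0.4 ]
[ 0.43  0.87 -1.34  1.91  0.93  1.18 -1.51]
```

```bash
python3 - <<'E'
from tools import *
Y=-.251; J=[np.cos(Y),np.sin(Y),0]; TC=tool([0,0,-1],J)
env.reach([.4855,.222,.15],TC); s=st("over"); print(np.round(s["joint_positions"],2))
env.movel([.4855,.222,.075],TC,rate=.1); s=st("low"); print(np.round(s["joint_positions"],2))
env.pause(.2); snap(4)
a=cv2.imread("pics/top4.png");b=cv2.imread("pics/scene4.png")
cv2.imwrite("pics/z5.png",np.hstack([cv2.resize(a[180:260,208:288],None,fx=5,fy=5),cv2.resize(b[190:300,330:440],None,fx=3.6364,fy=3.6364)]))
E
```

```text
over t 17.13 ee [0.4859 0.221  0.1496] F [ 0.2  0.5 -0.6] w 0.0455
[ 0.43  0.8  -1.31  1.89  0.86  1.17 -1.46]
low t 18.03 ee [0.4857 0.2225 0.0754] F [-0.6 -0.2 -0.5] w 0.0457
[ 0.37  0.88 -1.2   1.94  0.97  1.06 -1.53]
```

View pics/z5.png

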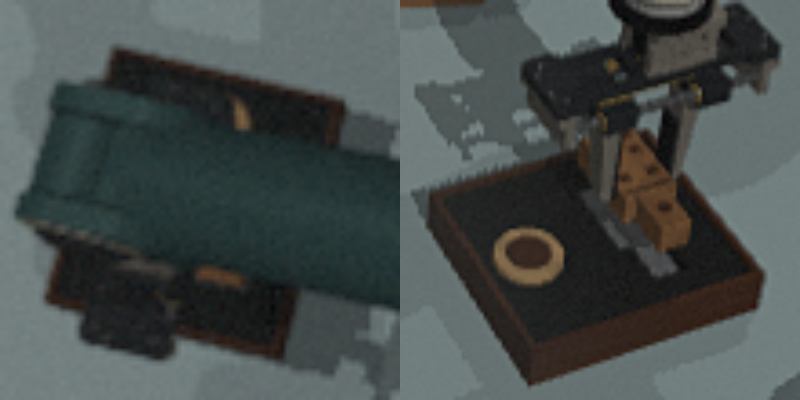

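```bash
cat > ovh.py <<'E'
import sys
from fitcut2 import *
n=sys.argv[1]; p=[float(v) for v in sys.argv[2:5]]; zf=float(sys.argv[5])
I_=I["scene"];b=cv2.imread(f"pics/scene{n}.png"); x0,x1,y0,y1=350,450,190,265; k=8
z=cv2.resize(b[y0:y1,x0:x1],None,fx=k,fy=k,interpolation=cv2.INTER_CUBIC); z=np.clip(z*1.3,0,255).astype(np.uint8)
L=lambda X,c:cv2.polylines(z,[((project(I_,X)+.5-[x0,y0])*k).astype(int)],True,c,1)
L(Tg(p,zf,0),(0,255,0)); L(Tg(p,zf-.026,0),(0,255,255))
c=[.4856,.2221,-.251]; L(Tg(c,.036,.0025),(255,0,255))
cv2.imwrite(f"pics/ovh{n}.png",z)
E
python3 ovh.py 4 .4857 .2225 -.251 .0874
```

```text
(no output)
```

View pics/ovh4.png

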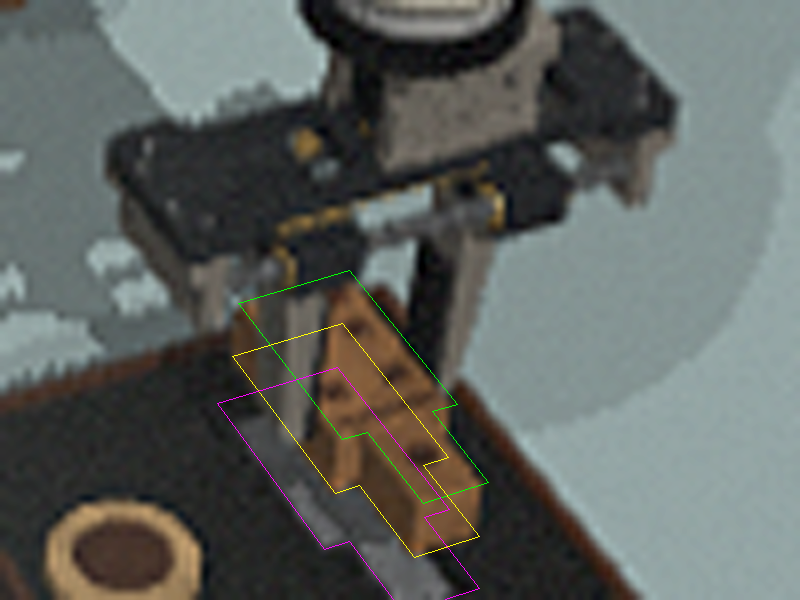

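```bash
python3 - <<'E'
import cv2
b=cv2.imread("pics/scene4.png"); cv2.imwrite("pics/z6.png",cv2.convertScaleAbs(cv2.resize(b[218:262,373:423],None,fx=14,fy=13,interpolation=cv2.INTER_NEAREST),alpha=1.5))
E
```

```text
(no output)
```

View pics/z6.png

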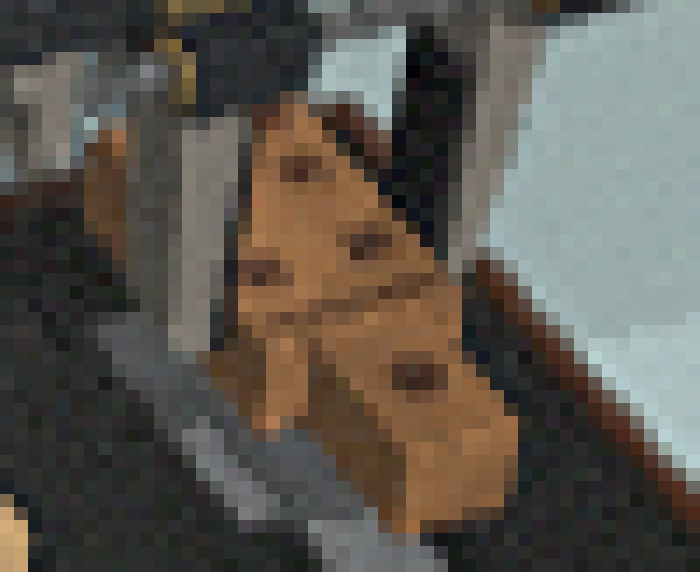

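```bash
cat > fith.py <<'E'
from fitcut2 import *
def fith(n,zt):
    c="scene"; b=cv2.imread(f"pics/scene{n}.png").astype(float); ch=b[...,2]-b[...,0]
    roi=(374,420,236,268) ; x0,x1,y0,y1=roi
    base=np.array([.4857,.2225,-.251])
    v=np.zeros((y1-y0,x1-x0),bool); v[:]=1
    # drop finger + rim columns
    yy,xx=np.mgrid[y0:y1,x0:x1]; v&=(xx>389)&(xx<413)&(yy>243)&~((xx>404)&(yy<246))
    co,s=np.cos(-.251),np.sin(-.251)
    def f(p):
        # p: along plaque x, y (m), face z ; pitch
        q=[base[0]+co*p[0]-s*p[1],base[1]+s*p[0]+co*p[1],-.251+p[3]]
        m=np.max([mask(I[c],[Tg(q,p[2]-h,0)],roi) for h in np.linspace(0,.026,9)],0)
        m=cv2.GaussianBlur(m,(0,0),.5)[v]; A=np.stack([m,np.ones_like(m)],1)
        r=np.linalg.lstsq(A,ch[y0:y1,x0:x1][v],rcond=None); return r[1][0]/len(m)
    p0=np.array([0,0,zt,0]); d=np.diag([.003,.004,.004,.03])
    for fix in ([3],[0,3],[2,3],[0,2,3],[]):
        k=[i for i in range(4) if i not in fix]
        g=lambda a:f(np.array([a[k.index(i)] if i in k else p0[i] for i in range(4)]))
        a0=p0[k]; r=minimize(g,a0,method="Nelder-Mead",options=dict(initial_simplex=np.vstack([a0,a0+d[np.ix_(k,k)]]),xatol=1e-5,fatol=1e-3))
        print("free",k,r.x.round(4),round(r.fun,1),"base",round(f(p0),1))
fith("4",.0874)
E
python3 fith.py
```

```text
free [0, 1, 2] [ 0.0007 -0.0006  0.0874] 51.7 base 57.4
free [1, 2] [-0.0016  0.0862] 51.8 base 57.4
free [0, 1] [ 0.0007 -0.0006] 51.7 base 57.4
free [1] [-0.0005] 55.1 base 57.4
free [0, 1, 2, 3] [ 0.001   0.      0.0885 -0.011 ] 51.7 base 57.4
```

The held plaque lines up with the cutout to within 1 mm in the same camera, so I'll lower it.

```bash
python3 - <<'E'
from tools import *
s=env.sense(); x,y,_=[.4855,.222,0]; press.f0=s["wrist_force"][2]
press(x,y,.075,.0425,6,step=.004,rate=.08)
st(); snap(5)
E
python3 ovh.py 5 .4857 .2225 -.251 .0545
```

```text
0.071 0.0707 0.0
0.067 0.0667 0.1
0.063 0.0627 0.0
0.059 0.0587 2.0
0.055 0.0547 -0.1
0.051 0.0507 1.2
0.047 0.0467 -0.5
0.043 0.0428 0.1
0.0425 0.0425 0.2
 t 20.58 ee [0.4855 0.222  0.0425] F [ 0.4  0.4 -0.9] w 0.0456
```

View pics/ovh5.png

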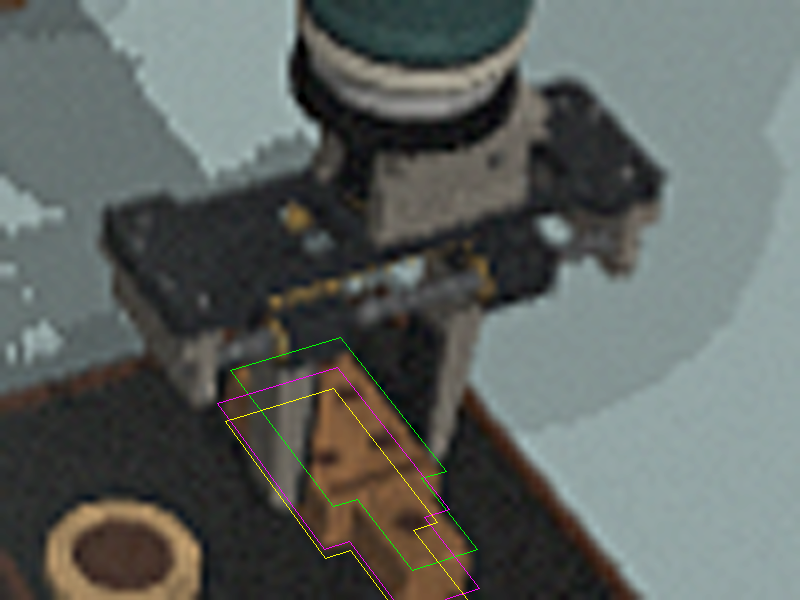

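```bash
python3 - <<'E'
from tools import *
s=env.sense(); press.f0=-.7
press(.4855,.222,.0425,.0415,3,step=.0005,rate=.02)
st(); effector.release(); st("rel")
env.movel([.4855,.222,.085],rate=.1); st(); snap(6)
b=cv2.imread("pics/scene6.png"); cv2.imwrite("pics/z7.png",cv2.resize(b[190:290,340:440],None,fx=6,fy=6,interpolation=cv2.INTER_CUBIC))
E
```

```text
0.042 0.042 -0.3
0.0415 0.0416 1.1
 t 21.18 ee [0.4855 0.222  0.0416] F [-0.3 -0.7  0.4] w 0.0458
rel t 21.99 ee [0.4855 0.222  0.0415] F [ 0.  -0.1  0.1] w 0.0917
 t 22.57 ee [0.4857 0.2217 0.0852] F [-1.1  0.3  0.3] w 0.0917
```

View pics/z7.png

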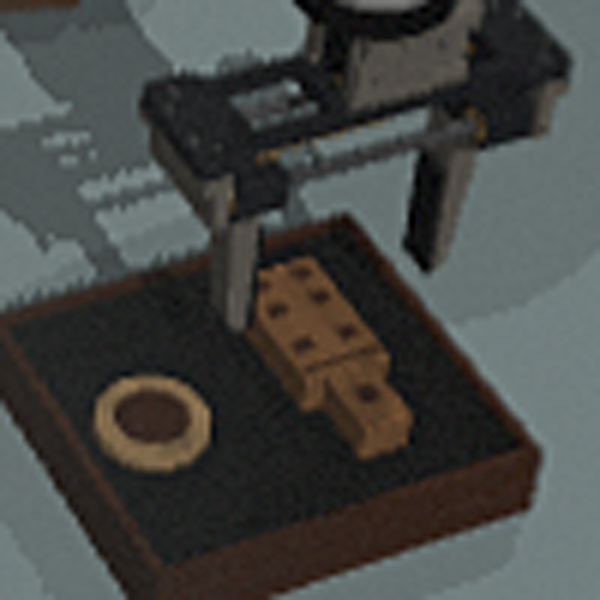

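Seated on the pad. Next I'll close the fingers and press at the balance point.

```bash
python3 - <<'E'
from tools import *
effector.grasp(20); s=st(); press.f0=s["wrist_force"][2]
env.movel([.4855,.222,.060],rate=.1)
press(.4855,.222,.060,.0375,22,step=.003,rate=.05)
st(); env.movel([.4855,.222,.13],rate=.15)
env.movel([.42,.05,.22],rate=.3); snap(7); st()
b=cv2.imread("pics/scene7.png");a=cv2.imread("pics/top7.png"); cv2.imwrite("pics/z8.png",np.hstack([cv2.resize(b[215:295,330:430],None,fx=4.5,fy=4.5,interpolation=cv2.INTER_CUBIC),cv2.resize(a[180:260,208:280],None,fx=4.5,fy=4.5,interpolation=cv2.INTER_CUBIC)]))
E
```

```text
t 24.02 ee [0.4855 0.222  0.085 ] F [-0.6  1.  -0.1] w 0.0004
0.057 0.0571 0.4
0.054 0.054 0.4
0.051 0.0509 0.7
0.048 0.0478 0.7
0.045 0.0447 -0.0
0.042 0.0425 7.3
0.039 0.0423 32.4
 t 26.18 ee [0.4855 0.2221 0.0423] F [-7.  -7.8 32.4] w 0.0002
 t 27.91 ee [0.4198 0.0511 0.2195] F [-0.2 -0.  -0.1] w 0.0004
```

View pics/z8.png

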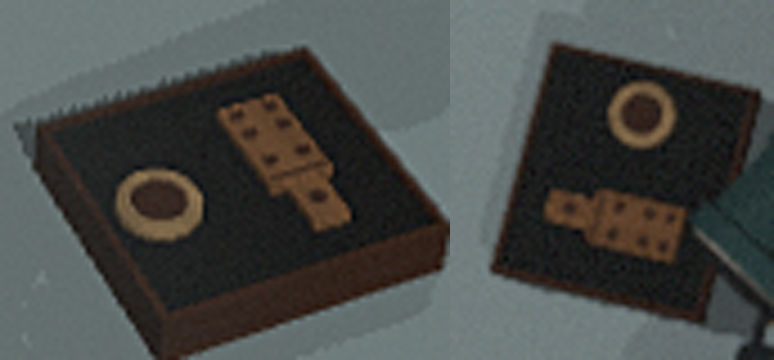

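```bash
python3 - <<'E'
from fitcut2 import *
P={c:cloud(I[c],np.load(f"{c}7.npy")) for c in I}
co,s=np.cos(-.251),np.sin(-.251)
for c in I:
    d=P[c]-[.4855,.222,0]; x=co*d[...,0]+s*d[...,1]; y=-s*d[...,0]+co*d[...,1]; z=P[c][...,2]
    for y0,y1,w in((-46,-30,19),(-30,0,19),(0,22,19),(30,60,9)):
        m=(y>y0/1e3)&(y<y1/1e3)&(abs(x)<w/1e3); print(c,y0,y1,m.sum(),np.median(z[m]).round(4),"L/R",np.median(z[m&(x<0)]).round(4),np.median(z[m&(x>0)]).round(4))
    f=(abs(x)>.03)&(abs(x)<.05)&(abs(y)<.06); print("foam",np.median(z[f]).round(4))
E
python3 ovh.py 7 .4855 .222 -.251 .042
```

```text
scene -46 -30 46 0.041 L/R 0.0408 0.0415
scene -30 0 94 0.0414 L/R 0.0414 0.0414
scene 0 22 76 0.0408 L/R 0.0408 0.0404
scene 30 60 53 0.0411 L/R 0.0411 0.041
foam 0.0349
top -46 -30 42 0.0422 L/R 0.0419 0.0441
top -30 0 79 0.0428 L/R 0.0441 0.0414
top 0 22 59 0.0432 L/R 0.043 0.0446
top 30 60 39 0.042 L/R 0.0419 0.0427
foam 0.0368
```

View pics/ovh7.png

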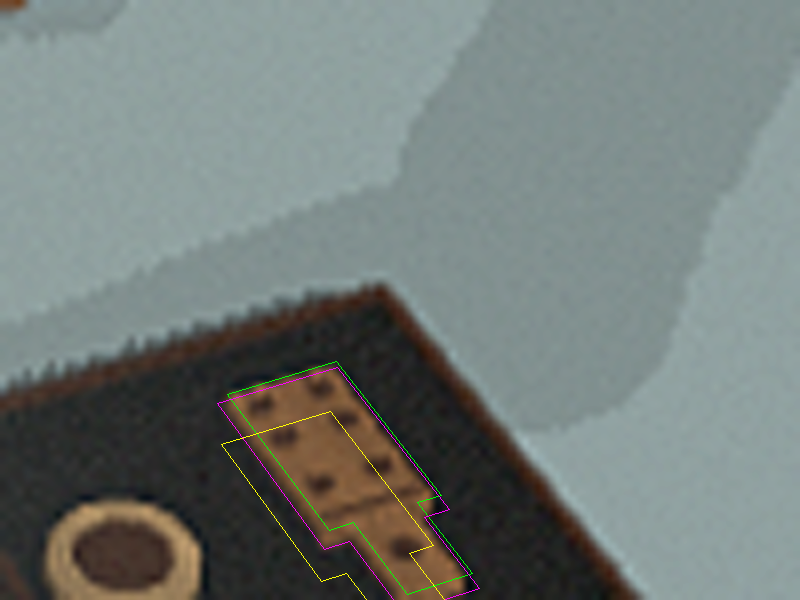

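The plaque is level and 6 mm proud in both cameras. Now the rear pad.

```bash
python3 - <<'E'
from tools import *
q=solver.inverse_kinematics([.611,-.267,.19],DOWN); print(np.round(q,2))
env.reach([.611,-.267,.19],DOWN); s=st(); press.f0=s["wrist_force"][2]
env.movel([.611,-.267,.132],rate=.12)
press(.611,-.267,.132,.088,22)
st(); env.movel([.611,-.267,.18],rate=.15); 
env.movel([.42,-.30,.27],rate=.3); snap(8); st()
for c in("scene","top"):
    for n in ("rocker_front","rocker_rear"): print(c,n,[(np.round(r["at"],3).tolist(),round(r["score"],2)) for r in tip_of(c,n)][:3])
b=cv2.imread("pics/scene8.png");a=cv2.imread("pics/top8.png"); cv2.imwrite("pics/z9.png",np.vstack([a,b])[::1,::1][:,:]) if 0 else None
E
```

```text
[ 1.11  0.98 -1.35  1.53  0.96  1.41 -0.29]
 t 29.3 ee [ 0.6113 -0.265   0.1906] F [-0.1  0.5  0.4] w 0.0005
0.128 0.1282 -0.5
0.124 0.1244 2.8
0.12 0.1201 1.5
0.116 0.1159 1.9
0.112 0.1117 1.2
0.108 0.1078 2.3
0.104 0.1038 1.5
0.1 0.0998 1.8
0.096 0.0957 0.8
0.092 0.0949 17.3
0.088 0.0944 36.0
 t 32.68 ee [ 0.611  -0.267   0.0944] F [-11.5   0.4  36.4] w 0.0005
 t 34.41 ee [ 0.4208 -0.2993  0.2693] F [-0.4  0.  -0.8] w 0.0005
scene rocker_front []
scene rocker_rear [([0.613, -0.266, 0.093], 0.56)]
top rocker_front [([0.487, -0.264, 0.129], 0.74)]
top rocker_rear [([0.613, -0.268, 0.097], 0.52)]
```

View pics/scene8.png

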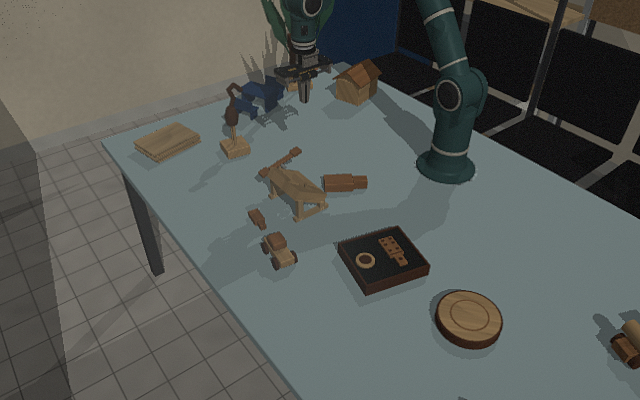

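View pics/top8.png

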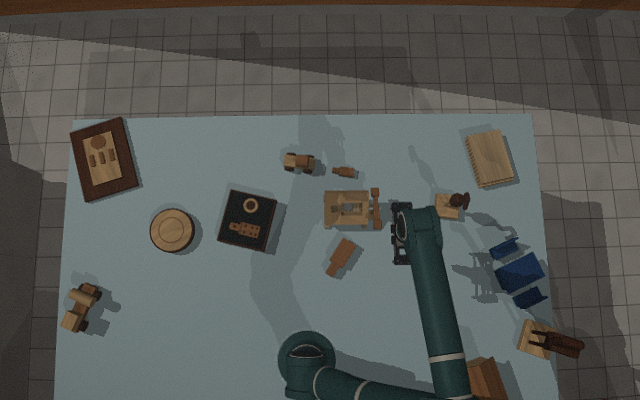

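The scene view shows the plaque in the case at (393,250). The top view shows the empty pocket at (350,209), with the rocker back and the other wares where they were. Handing in.

```bash
python3 - <<'E'
from tools import *
env.pause(.3); st(); print(workorder.finish_job())
E
```

```text
t 34.91 ee [ 0.4201 -0.2999  0.2699] F [-0.2 -0.3  0.2] w 0.0008
the job is handed in; nothing more can be done
None
```

The plaque is packed: it sits face up and fully home in the case's cutout, and the rocker is back with the ejector retracted. I handed the job in at t = 34.9 s, inside the 67 s limit; no verdict is reported.

- **Eject:** I pushed the front pad down to a hard stop at z = 0.095, with about 40 N on the closed fingertips at the end. The pictures then showed the plaque raised.
- **Grasp:** I gripped the plaque square to the slope. The jaws read 45.7 mm, which fits the middle size (46 mm).
- **Place:** Before lowering, the held plaque lined up with the cutout to within about 1 mm in the scene camera. I laid it in and pressed it to a hard stop at z = 0.0423, where 0.042 was expected. Depth in both cameras shows its face level and about 6 mm above the foam.
- **Retract:** I pushed the rear pad to a hard stop at z = 0.094. The networks then put the rear pad at z of about 0.095 and the front pad at 0.129, and the pocket is empty.
- **Other wares:** By eye, the last pictures show them all where they started, and the arm is clear of everything.

**Checks that disagreed or fell short:**
- The two cameras differ by about 2 mm on the cutout's position.
- The scene camera's fit of the raised plaque was about 4 mm off the top camera's.
- I felt less than the 4–5 N expected while pushing the rocker and crushing the foam pad, but the end stops were clear.
- The scene-camera network did not find the front pad in the last picture; the top camera did.

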